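Cap the blender's drive stud

TASK

The blender base is going into storage: lift the black cap that fits its drive stud (the middle-sized of the three) up off its peg on the rack, set it straight over the stud and press it down past the click until it is fully home. Keep pressing down firmly after the click and finish like that, with the gripper still holding the cap pressed down; do not let go. Leave the other two caps hanging and everything else on the table where it is.

Things in the scene. Friction and masses are not known exactly. Their poses are not given: they have to be found in the camera images.
- cap_mid (a point): Centre (half-way up) of the snap cap that fits: black ribbed plastic cup, mouth down, 44 mm across, 36 mm high, MIDDLE of the three in width and height, 40 g. z along its axis, up; mouth 18 mm below this point. Roof 6 mm thick, inside 31 mm across but for a 5 mm high lip at the mouth, 25 mm across. Hangs over a peg, roof on its tip, loose sideways; to come free it must rise 30 mm.
- stud_seat (a point): Top face of the collar (34 mm across) round the foot of the drive stud, on its axis, 134 mm above the table: the cap's mouth rests here when home, cap_mid then 18 mm above. The steel stud above it is 22 mm across, 28 mm high, its top 8 mm tapering to 14 mm across. z up, x as the motor base's.
- stud_balls (a point): Point on the stud axis, 10.5 mm above stud_seat, level with four sprung balls in the stud that the lip of the cap must push in. It meets them with the mouth about 15 mm above stud_seat; the push rises to about 8 to 15 N, falls away from a mouth height of about 10 mm, and below 5 mm (the click) the balls pull the cap down; it then rests home on the rigid collar.
- motor: Blender motor base, fixed: cream tapered round housing, 170 mm across at the foot, 120 mm high, flat top 124 mm across with the upright drive stud in its middle on a collar 14 mm high; black knob on the side to its -x. Origin at the centre of its underside, z up.
- rack: The cap rack, fixed: a wooden board 90 x 270 x 12 mm with three upright aluminium pegs, 15 mm across, tips 75 mm above the table, at y = -95, 0 and +95 mm in its own frame (a cap may be on any of them). Origin at the centre of the underside; z up.
- cap_tall_mid (a point): Centre of the tall narrow black cap (32 mm across, 52 mm high), too narrow for the stud, hanging on another peg of the rack. To be left there.
- cap_wide_mid (a point): Centre of the wide flat black cap (58 mm across, 24 mm high), too wide for the stud, hanging on another peg of the rack. To be left there.
- jug: Bystander: glass jug with one handle, 104 mm across, 165 mm high, standing behind the work area. Origin at the centre of its underside.
- brush: Bystander: round wooden brush, 60 mm across, 54 mm high. Origin at the centre of its underside.
- disc: Bystander: flat steel grater disc, 104 mm across, 5 mm thick, lying on the table. Origin at the centre of its underside.
- lid: Bystander: cream jug lid with a knob, 104 mm across, 34 mm high. Origin at the centre of its underside.
- jar: Bystander: closed amber jar, 60 mm across, 85 mm high. Origin at the centre of its underside.
Mind the look-alikes: they are no part of the job. What is shaped like the motor but blue or pink is not meant. What is shaped like the part that bears cap_tall_mid but turquoise is not meant.

How it is judged:
On the way, in this order (a step that is already met when the one before it is completed fails the run):
1. the fitting cap is lifted up clear of its peg, held in the gripper (height (world z) of cap_mid above 0.095 m and contact force between the fingers and cap above 2 N and contact force between cap and rack below 0.1 N), for 0.1 s.
2. the cap has clicked over the stud's balls and is home on the collar (z of cap_mid in the frame of stud_seat between 0.0155 and 0.0197 m and horizontal distance between cap_mid and stud_seat below 0.0035 m and angle between the z axis of cap_mid and the z axis of stud_seat, either way round below 0.08 rad and angle between cap_mid's own z axis and vertical below 0.5 rad), for 0.2 s.
At the end, for the whole second after the job is handed in: The cap is home on the stud: mouth within 1.7 mm of the collar, centred to 3.5 mm, straight to 0.08 rad; through the last second the gripper touches it and it is pressed on the motor base with over 3 N. The other two caps still hang on their pegs (moved under 25 mm) (all of step 2 and contact force between cap and motor above 3 N and contact force between the fingers and cap above 2 N and distance of each of cap_tall_mid, cap_wide_mid from where it was at the start of the episode below 0.025 m and angle between each of cap_tall_mid, cap_wide_mid's own z axis and vertical below 0.35 rad); the arm keeps its last pose, push and grip.
It fails at once if another cap knocked or taken off its peg (moved over 25 mm) (distance of any of cap_tall_mid, cap_wide_mid from where it was at the start of the episode above 0.025 m).
It fails at once if a bystander moved by over 40 mm (distance of any of jug, brush, disc, lid, jar from where it was at the start of the episode above 0.04 m).
It also fails if it takes over 35 s, if anything falls off the work surface, if the arm or the gripper's body presses on something with over 40 N, if the wrist force passes 120 N, or if a joint passes its speed limit or range.

ROBOT

A 6-joint arm with a two-finger parallel gripper is mounted at the origin on the work surface. World frame = base frame: x ahead of the robot, y to its left, z up, the work surface at z = 0. Lengths are in m, angles in rad, forces in N, time in s.
With the tool pointing down it reaches from about 0.275 to 1 m from the base axis. Payload 8.4 kg.
Tool frame: the origin (TCP) lies at the very end of the fingers, on their centre line; the grasp point (between the pads) lies 19 mm behind it; z points along the fingers, y is the line along which they close (so a half turn about z gives the same grasp; the last joint's range is limited). The gripper opens to 85 mm and grips with 20 to 120 N. Pads are 22 mm wide; open, the fingers measure 114 mm over their backs; the gripper's body (76 mm by 85 mm) begins 54 mm behind the grasp point. The pads swing forward as they close: fully open they stand 13 mm farther back than shut.
Start: joints at [-1.341, 0.353, 1.633, -0, 1.155, -0.002], TCP at [0.144, -0.608, 0.231] pointing down, gripper open.
Joint ranges: [-2.63, 2.63], [-0.92, 2.1], [0.06, 2.66], [-1.3, 4.44], [0, 2.69], [-3.02, 3.02]. Speed limits (rad/s): [2.22, 2.22, 2.79, 3.14, 3.14, 3.14].

INTERFACE

Orientations are given as [roll, pitch, yaw] about the fixed x, y, z axes, in that order (R = Rz(yaw) Ry(pitch) Rx(roll)).
In Python, from plant import manip gives the robot as it stands.
- The arm moves only by the shell command python3 -m inch 'ROWS' [FORCE]. ROWS is JSON, a list of rows, each a list of 3 entries, a list of its own where there are three numbers: the turn, a rotation vector about the tool's x, y, z in rad, then the shift along the tool's x, y, z in m, then the gripper command: -1 is fully open, 1 is shut, values between are in proportion. A call has 1 to 10 rows; each row shifts and turns the commanded pose from where the row before left it, along the tool's axes as they then stand; what a row does not reach is not made up. A row lasts 1/10 s, in which the tool goes at most 50 mm and 8.59 degrees, less where a joint would pass 70% of its speed; a pose out of reach is approached as far as the arm can. A call with a gripper value outside its range is refused whole. The fingers move at their own pace and stop on an object; FORCE is the grip in N (left out, the last holds). Time passes only in rows, so rows that do not move let the fingers close. It gives the time, the measured TCP pose, the force, the opening and the grip force at its end, in the units of the state.
- manip.sense(): the state, without advancing time (a new reading comes with each control period).
- manip.capture(name): name is "scene" or "top" or "wrist"; returns (picture, depth): 400x640x3 uint8, blue, green, red; 400x640 float32, m along the optical axis (not along the pixel's ray), 0 where there is no reading.
- manip.camera_model(name): a dict with "fovy" (degrees; the focal length in pixels is half the picture's height over the tangent of half this angle, whatever the lens; pixels are square), "cx", "cy" (the principal point, pixels), "k1" (the pictures are not rectified: a ray, as slopes to the right and down, at radius r is drawn at 1 + k1 r^2 times it, then the intrinsics apply), "T" (4x4, takes a point from camera to world coordinates). Camera axes: x right, y up, looking along -z (the intrinsics and any distortion apply to the point x, -y, -z); pixel columns grow to the right and rows downward; lengths in m; the calibration is good to about 2 mm. A picture is of the moment at which its call begins: read the wrist's pose just before it. camera_model takes no time and is no camera call; for the wrist camera it gives the pose at the moment of the call.
- manip.finish_job(): hands the job in; it is judged then, once.
Trained networks look in the newest picture that a camera, given by its name, has taken for a name from the list of things; names that differ only in an ending like _2 or _b are one class to them, and where a whole thing is asked for, a point or a joint stands for the part that bears it (a point fixed in the world has none). Each returns a list of dicts, best first, with "p" (0 to 1); they miss things now and then, are a little off and sometimes report something else, mostly with a low value. They report only what shows in the picture. A call takes as long as a camera call. They do not tell look-alikes from the thing itself.
- manip.find_in(camera, label): "extent" ([left, top, right, bottom] in pixels, round what is visible of it).
- manip.masks_of(camera, label): "region" (400x640 bool, what is visible of it) and "extent" ([left, top, right, bottom] in pixels, round what is visible of it).
- manip.mark_of(camera, label): "location" ([column, row] in pixels: a listed point, or the origin of a listed thing).
The state is a dict: "time": time; "joint_pos": joint angles; "joint_vel": joint speeds; "joint_torque": joint torques, N m; "position": TCP position; "orientation": TCP orientation; "ft_force": force on the tool from outside, world axes, zero at the start; "ft_torque": the same for the moment, N m; "finger_gap": finger opening in m; "gripper_force": force on a finger pad.
Only numpy, scipy, OpenCV 4.12 (cv2) and the standard library are available. Lean on these libraries where they do the work, as an engineer would, in place of code of your own. Each camera call takes 0.05 s, during which the arm holds its last target. There are 200 camera calls.

## Working session

There is one attempt and no reset: what is moved stays moved. The work goes in short steps, Python scripts to look and compute and a shell command to move; the robot and the scene stay as the last step left them, time stands still between calls to the robot, and variables do not carry over. Pictures are saved under pics/ and viewed, at most 10 in all, crops included, and the job is handed in when it is done.

```bash
mkdir -p pics; cat > h.py <<'E'
import numpy as np, cv2
from plant import manip
def model(c):
    m=manip.camera_model(c); f=200/np.tan(np.radians(m["fovy"])/2)
    K=np.array([[f,0,m["cx"]],[0,f,m["cy"]],[0,0,1.]]); return K,np.array([m["k1"],0,0,0,0.]),np.array(m["T"])
def ray(c,uv,M=None):
    K,D,T=M or model(c)
    p=cv2.undistortPoints(np.array(uv,float).reshape(-1,1,2),K,D).reshape(-1,2)
    d=np.c_[p[:,0],-p[:,1],-np.ones(len(p))]@T[:3,:3].T
    return T[:3,3],d
def atz(c,uv,z,M=None):
    o,d=ray(c,uv,M); return o+d*((z-o[2])/d[:,2])[:,None]
def atd(c,uv,dep,M=None):
    o,d=ray(c,uv,M); return o+d*np.array(dep).reshape(-1,1)
E
python3 - <<'E'
from h import *
for c in("scene","top"):
    im,d=manip.capture(c); cv2.imwrite(f"pics/{c}0.png",im); np.save(c+"_d.npy",d)
    print(c,manip.camera_model(c)["T"][:3] if 0 else np.round(np.array(manip.camera_model(c)["T"])[:3,3],3))
    for l in("cap_mid","cap_tall_mid","cap_wide_mid","stud_seat","motor","rack"):
        for r in manip.mark_of(c,l)[:3]:
            u,v=r["location"]; 
            z={"cap_mid":.063,"cap_tall_mid":.055,"cap_wide_mid":.069,"stud_seat":.134,"motor":0,"rack":0}[l]
            print(l,round(r["p"],2),np.round([u,v]),np.round(atz(c,[u,v],z)[0],3))
s=manip.sense();print(s["time"],s["position"],s["orientation"],s["finger_gap"])
E
```

```text
scene [1.084 0.096 1.025]
cap_mid 0.85 [184. 181.] [ 0.475 -0.292  0.063]
cap_tall_mid 0.53 [288. 215.] [0.563 0.004 0.055]
cap_tall_mid 0.48 [250. 199.] [ 0.518 -0.101  0.055]
cap_wide_mid 0.87 [221. 188.] [ 0.496 -0.181  0.069]
stud_seat 0.79 [358. 124.] [0.305 0.183 0.134]
stud_seat 0.73 [392. 186.] [0.508 0.268 0.134]
stud_seat 0.67 [250. 199.] [ 0.565 -0.084  0.134]
motor 0.94 [386. 213.] [0.511 0.274 0.   ]
motor 0.76 [232. 144.] [ 0.293 -0.194  0.   ]
motor 0.7 [355. 150.] [0.297 0.189 0.   ]
rack 0.94 [226. 200.] [ 0.492 -0.182  0.   ]
top [0.442 0.035 1.315]
cap_mid 0.55 [456. 241.] [ 0.473 -0.286  0.063]
cap_tall_mid 0.53 [340. 218.] [0.531 0.004 0.055]
cap_tall_mid 0.47 [380. 227.] [ 0.508 -0.097  0.055]
cap_wide_mid 0.61 [345. 172.] [ 0.645 -0.009  0.069]
stud_seat 0.9 [231. 228.] [0.502 0.264 0.134]
stud_seat 0.69 [434. 318.] [ 0.29  -0.214  0.134]
stud_seat 0.62 [263. 316.] [0.297 0.185 0.134]
motor 0.9 [421. 310.] [ 0.294 -0.21   0.   ]
motor 0.77 [269. 309.] [0.297 0.187 0.   ]
motor 0.75 [239. 230.] [0.505 0.268 0.   ]
rack 0.68 [413. 231.] [ 0.5  -0.19  0.  ]
rack 0.66 [336. 257.] [0.434 0.014 0.   ]
0.7 [ 0.14359867 -0.60826389  0.2312857 ] [-3.14158837e+00 -3.26112088e-05  2.31815586e-01] 0.08539343949752927
```

View pics/scene0.png

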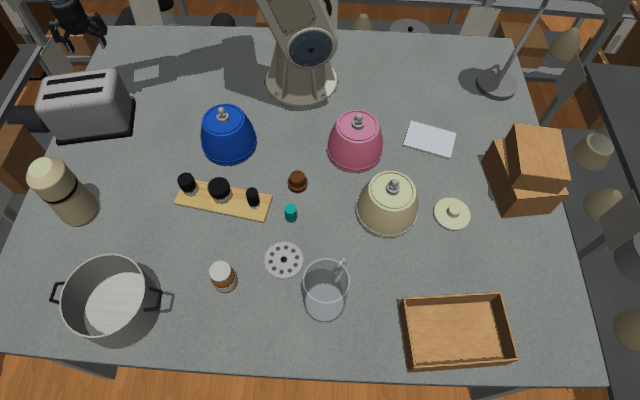

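View pics/top0.png

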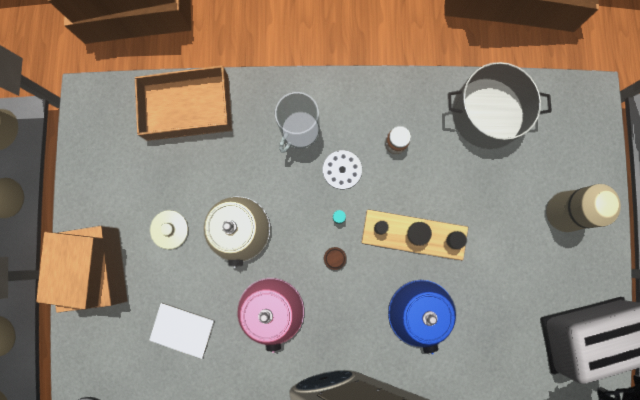

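Scene: caps on the wooden rack at (187,182), (219,188) and (253,197); motors are blue (228,133), pink (356,139) and cream (388,203). The cream one is meant. The turquoise thing at (291,213) is a look-alike. Of the caps, (187,182) looks middle-sized, (219,188) wide and (253,197) tall and narrow. I'll confirm this with a crop and measurements.

```bash
python3 - <<'E'
from h import *
for c in("scene","top"):
    im=cv2.imread(f"pics/{c}0.png"); d=np.load(c+"_d.npy"); M=model(c)
    vv,uu=np.mgrid[:400,:640]; P=atd(c,np.c_[uu.ravel(),vv.ravel()],d.ravel(),M).reshape(400,640,3)
    roi=(P[...,0]>.43)&(P[...,0]<.56)&(P[...,1]>-.35)&(P[...,1]<-.05)&(d>0)
    m=roi&(P[...,2]>.07)&(P[...,2]<.09)
    n,L,st,ce=cv2.connectedComponentsWithStats(m.astype(np.uint8))
    for i in range(1,n):
        if st[i,4]<20: continue
        q=P[L==i]; print(c,"cap",np.round(ce[i]),st[i,4],"ctr",np.round((q[:,:2].max(0)+q[:,:2].min(0))/2,4),"med",np.round(np.median(q,0),4),"ext",np.round(np.ptp(q[:,:2],axis=0),4))
    r=np.hypot(P[...,0]-.505,P[...,1]-.267)
    for lo,hi in((.112,.124),(.126,.14),(.141,.166)):
        k=(r<.09)&(d>0)&(P[...,2]>lo)&(P[...,2]<hi); q=P[k]
        print(c,"motor",lo,k.sum(),np.round((q.max(0)+q.min(0))/2,4),np.round(np.median(q,0),4),np.round(np.ptp(q,axis=0),4))
    # rack board
    k=(P[...,2]>.008)&(P[...,2]<.016)&(d>0)&(P[...,0]>.4)&(P[...,0]<.6)&(P[...,1]>-.36)&(P[...,1]<-.02)
    print(c,"board",cv2.minAreaRect((P[k][:,:2]*1000).astype(np.float32)))
a=cv2.resize(cv2.imread("pics/scene0.png")[160:230,165:285],None,fx=4,fy=4,interpolation=2)
b=cv2.resize(cv2.imread("pics/top0.png")[200:270,355:475],None,fx=4,fy=4,interpolation=2)
cv2.imwrite("pics/crop.png",np.vstack([a,b]))
E
```

```text
scene cap [185. 180.] 198 ctr [ 0.4783 -0.2829] med [ 0.4803 -0.2817  0.0781] ext [0.0439 0.0432]
scene cap [218. 186.] 340 ctr [ 0.4954 -0.1885] med [ 0.4971 -0.1887  0.0771] ext [0.0602 0.0598]
scene cap [252. 193.] 119 ctr [ 0.5106 -0.0942] med [ 0.5132 -0.0952  0.078 ] ext [0.0341 0.0325]
scene motor 0.112 1397 [0.51   0.2725 0.118 ] [0.518  0.2693 0.1176] [0.1238 0.1246 0.0119]
scene motor 0.126 67 [0.5311 0.2709 0.1321] [0.5179 0.2669 0.1313] [0.0669 0.0334 0.0117]
scene motor 0.141 86 [0.5103 0.2711 0.1524] [0.5138 0.2697 0.1533] [0.0198 0.0228 0.0213]
scene board ((495.604736328125, -188.5200958251953), (270.3251037597656, 91.82746124267578), 80.15299224853516)
top cap [382. 227.] 139 ctr [ 0.5073 -0.0999] med [ 0.5072 -0.0997  0.0808] ext [0.0297 0.0304]
top cap [419. 233.] 459 ctr [ 0.4912 -0.1923] med [ 0.4919 -0.1913  0.0797] ext [0.0573 0.0589]
top cap [457. 240.] 262 ctr [ 0.4758 -0.2864] med [ 0.4745 -0.2856  0.0806] ext [0.0425 0.0453]
top motor 0.112 1843 [0.5052 0.2673 0.118 ] [0.5035 0.2648 0.1193] [0.1282 0.1269 0.012 ]
top motor 0.126 123 [0.5066 0.2681 0.1325] [0.5051 0.2629 0.1299] [0.1073 0.109  0.013 ]
top motor 0.141 91 [0.5054 0.2684 0.153 ] [0.5058 0.2669 0.1574] [0.0211 0.0225 0.0225]
top board ((493.06488037109375, -208.66412353515625), (161.90005493164062, 310.7618713378906), 7.876359939575195)
```

View pics/crop.png

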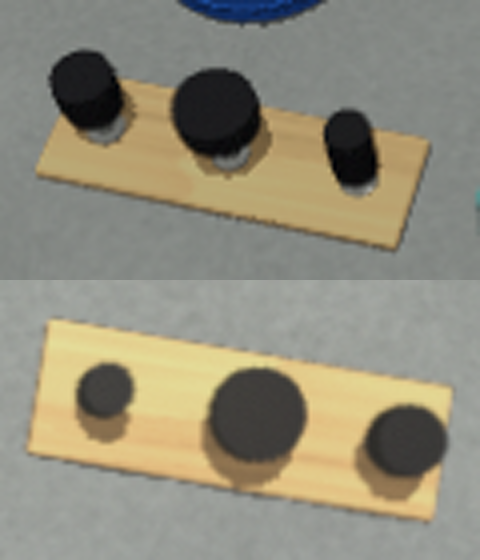

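The crop and the sizes agree: right-hand cap in the top view (457,240) is 44 mm across, so it fits. The one at (419,233) is 58 mm and (382,227) is 31 mm. The stud is at about (0.508, 0.270). Starting to move.

```bash
python3 -m inch '[[[0,0,-0.146],[0,0,-0.012],-1],[[0,0,-0.146],[0,0,-0.012],-1],[[0,0,-0.146],[0,0,-0.012],-1],[[0,0,-0.146],[0,0,-0.012],-1],[[0,0,-0.146],[0,0,-0.012],-1],[[0,0,-0.146],[0,0,-0.012],-1],[[0,0,-0.146],[0,0,-0.012],-1],[[0,0,-0.145],[0,0,-0.012],-1]]' && python3 -m inch '[[[0,0,0],[0.0375,0.0273,0],-1],[[0,0,0],[0.0375,0.0273,0],-1],[[0,0,0],[0.0375,0.0273,0],-1],[[0,0,0],[0.0375,0.0273,0],-1],[[0,0,0],[0.0375,0.0273,0],-1],[[0,0,0],[0.0375,0.0273,0],-1],[[0,0,0],[0.0375,0.0273,0],-1],[[0,0,0],[0.0375,0.0273,0],-1],[[0,0,0],[0.0375,0.0273,0],-1],[[0,0,0],[0.0375,0.0273,0],-1]]'
cat > loc.py <<'E'
from h import *
import sys
def rel(tgt,yaw=1.399):
    s=manip.sense(); p=np.array(s["position"]); o=s["orientation"]; y=o[2]
    d=np.array(tgt)-p; c,n=np.cos(y),np.sin(y)
    print("t",round(s["time"],2),"tcp",p.round(4),"rpy",np.round(o,4),"tool shift",np.round([c*d[0]+n*d[1],n*d[0]-c*d[1],-d[2]],4),"turn z",round(y-yaw,4))
def circ(c,P0,r,zlo,zhi,name):
    M=model(c); im,d=manip.capture(c); cv2.imwrite(name,im)
    vv,uu=np.mgrid[:400,:640]; P=atd(c,np.c_[uu.ravel(),vv.ravel()],d.ravel(),M).reshape(400,640,3)
    k=(d>0)&(np.hypot(P[...,0]-P0[0],P[...,1]-P0[1])<r)&(P[...,2]>zlo)&(P[...,2]<zhi)
    if k.sum()<5: print("none",k.sum()); return
    q=P[k]; h=cv2.minEnclosingCircle((q[:,:2]*1000).astype(np.float32))
    print(k.sum(),"box",((q.max(0)+q.min(0))/2).round(4),"ext",np.ptp(q,axis=0).round(4),"mean",q.mean(0).round(4),"circ",np.round(h[0],1),round(h[1],1))
E
python3 - <<'E'
from loc import *
rel([.477,-.285,.3]); circ("wrist",[.477,-.285],.04,.068,.095,"pics/w1.png")
E
```

```text
time: 1.5
position: [0.1436, -0.6082, 0.3278]
orientation: [-3.142, 0.0, 1.405]
ft_force: [-0.4, 0.1, 0.2]
finger_gap: 0.085
gripper_force: 0.0
time: 2.5
position: [0.4779, -0.284, 0.3276]
orientation: [3.141, 0.0, 1.399]
ft_force: [0.2, -0.6, 0.3]
finger_gap: 0.0853
gripper_force: 0.0
t 2.5 tcp [ 0.4779 -0.284   0.3276] rpy [3.1411e+00 3.0000e-04 1.3988e+00] tool shift [-0.0011 -0.0007  0.0276] turn z -0.0002
774 box [ 0.4744 -0.2851  0.0769] ext [0.0441 0.0445 0.0168] mean [ 0.4743 -0.2842  0.0813] circ [ 474.1 -285.3] 22.7
```

View pics/w1.png

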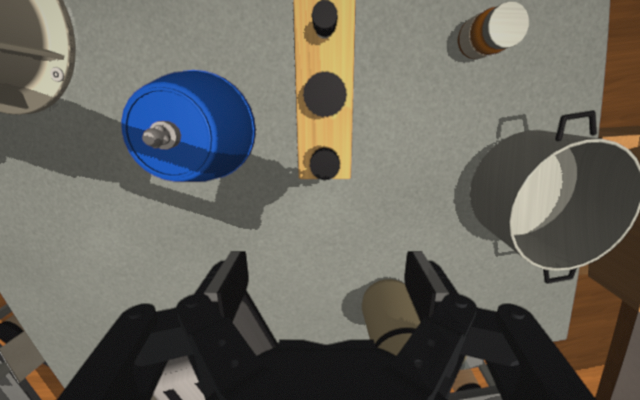

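Wrist view: the fitting cap is at (324,162), level with the mid-line between the fingers (about column 326), with the wide cap at (324,93) and the tall one at (324,18) behind it. Descending.

```bash
python3 -m inch '[[[0,0,0],[-0.0015,-0.0028,0.03],-1],[[0,0,0],[0,0,0.04],-1],[[0,0,0],[0,0,0.04],-1],[[0,0,0],[0,0,0.04],-1],[[0,0,0],[0,0,0.03],-1],[[0,0,0],[0,0,0.02],-1],[[0,0,0],[0,0,0],-1]]'
python3 - <<'E'
from loc import *
circ("wrist",[.475,-.285],.04,.068,.095,"pics/w2.png"); rel([.4745,-.285,.05])
E
```

```text
time: 3.25
position: [0.4719, -0.2855, 0.1246]
orientation: [-3.137, -0.002, 1.399]
ft_force: [-0.1, -0.2, 0.3]
finger_gap: 0.0854
gripper_force: 0.0
2854 box [ 0.4738 -0.2852  0.076 ] ext [0.0448 0.0453 0.0157] mean [ 0.4741 -0.283   0.0811] circ [ 473.9 -285.2] 22.7
t 3.3 tcp [ 0.473  -0.2862  0.1265] rpy [-3.1392e+00 -9.0000e-04  1.3987e+00] tool shift [0.0014 0.0013 0.0765] turn z -0.0003
```

```bash
python3 -m inch '[[[0,0,0],[0.001,0.001,0.03],-1],[[0,0,0],[0,0,0.03],-1],[[0,0,0],[0,0,0.0165],-1],[[0,0,0],[0,0,0],-1],[[0,0,0],[0,0,0],1],[[0,0,0],[0,0,0],1],[[0,0,0],[0,0,0],1],[[0,0,0],[0,0,0],1],[[0,0,0],[0,0,0],1],[[0,0,0],[0,0,0],1]]' 80; python3 -m inch '[[[0,0,0],[0,0,0],1],[[0,0,0],[0,0,0],1],[[0,0,0],[0,0,0],1]]'
```

```text
time: 4.3
position: [0.4759, -0.2863, 0.0527]
orientation: [3.139, 0.001, 1.399]
ft_force: [-2.4, 0.5, 10.6]
finger_gap: 0.0422
gripper_force: 79.5
time: 4.6
position: [0.4758, -0.2863, 0.0527]
orientation: [3.139, 0.001, 1.399]
ft_force: [-3.2, 1.4, 12.0]
finger_gap: 0.0422
gripper_force: 79.5
```

```bash
python3 -m inch '[[[0,0,0],[0,0,-0.01],1],[[0,0,0],[0,0,-0.02],1],[[0,0,0],[0,0,-0.03],1],[[0,0,0],[0,0,-0.04],1],[[0,0,0],[0,0,-0.04],1],[[0,0,0],[0,0,-0.04],1],[[0,0,0],[0,0,-0.02],1],[[0,0,0],[0,0,0],1]]'
python3 - <<'E'
from loc import *
rel([.4752,.2675,.25])
im,d=manip.capture("wrist"); cv2.imwrite("pics/w3.png",im)
rel([.5054,.2675,.25])
E
```

```text
time: 5.4
position: [0.4765, -0.2867, 0.2553]
orientation: [3.135, 0.003, 1.399]
ft_force: [0.3, -0.3, -1.6]
finger_gap: 0.0422
gripper_force: 81.1
t 5.4 tcp [ 0.4765 -0.2867  0.2553] rpy [3.1350e+00 2.6000e-03 1.3988e+00] tool shift [ 0.5458 -0.0961  0.0053] turn z -0.0002
t 5.45 tcp [ 0.4755 -0.2861  0.253 ] rpy [3.1380e+00 1.4000e-03 1.3987e+00] tool shift [ 0.5506 -0.0653  0.003 ] turn z -0.0003
```

View pics/w3.png

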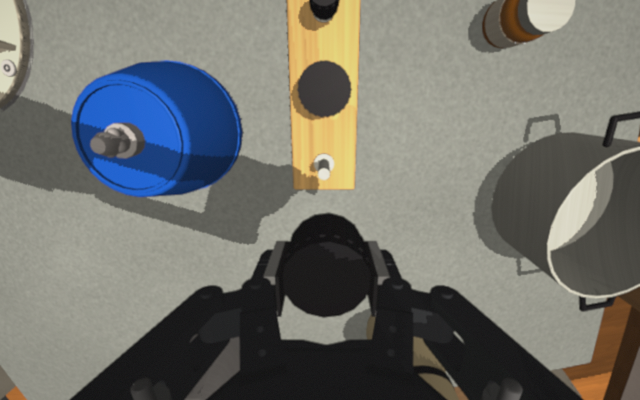

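The cap is held upright between the fingers at (326,280) and the peg at (323,165) is bare. The other caps still hang.

```bash
python3 -m inch '[[[0,0,0],[0.03,-0.0065,0],1],[[0,0,0],[0.05,-0.0065,0],1],[[0,0,0],[0.05,-0.0065,0],1],[[0,0,0],[0.05,-0.0065,0],1],[[0,0,0],[0.05,-0.0065,0],1],[[0,0,0],[0.05,-0.0065,0],1],[[0,0,0],[0.05,-0.0065,0],1],[[0,0,0],[0.05,-0.0065,0],1],[[0,0,0],[0.05,-0.0065,0],1],[[0,0,0],[0.03,-0.0068,0],1]]' 100;python3 -m inch '[[[0,0,0],[0,0,0],1],[[0,0,0],[0,0,0],1]]'
cat > look.py <<'E'
from loc import *
S=(.506,.2675)
def look(c,name):
    M=model(c); s=manip.sense(); im,d=manip.capture(c); cv2.imwrite(name,im)
    vv,uu=np.mgrid[:400,:640]; P=atd(c,np.c_[uu.ravel(),vv.ravel()],d.ravel(),M).reshape(400,640,3)
    tcp=np.array(s["position"])
    def rep(n,k):
        if k.sum()<5: print(n,"none"); return
        q=P[k]; h=cv2.minEnclosingCircle((q[:,:2]*1000).astype(np.float32)); mm=np.argwhere(k)
        print(c,n,k.sum(),"box",((q.max(0)+q.min(0))/2*1000).round(1),"ext",(np.ptp(q,axis=0)*1000).round(1),"circ",np.round(h[0],1),round(h[1],1),"px",mm.mean(0).round()[::-1])
        return q
    r=np.hypot(P[...,0]-S[0],P[...,1]-S[1]); rc=np.hypot(P[...,0]-tcp[0],P[...,1]-tcp[1])
    ok=d>0
    rep("studtop",ok&(r<.025)&(P[...,2]>.157)&(P[...,2]<.168))
    rep("stud",ok&(r<.025)&(P[...,2]>.138)&(P[...,2]<.168))
    rep("flat",ok&(r<.075)&(P[...,2]>.116)&(P[...,2]<.124))
    for lo,hi in((.024,.031),):
        k=ok&(rc<.0235)&(P[...,2]>tcp[2]+lo)&(P[...,2]<tcp[2]+hi)
        q=rep("captop",k)
        if q is not None:
            A=np.c_[q[:,:2],np.ones(len(q))]; print("  slope",np.linalg.lstsq(A,q[:,2],rcond=None)[0][:2].round(3))
    rel([S[0],S[1],.2])
E
python3 - <<'E'
from look import *
look("wrist","pics/w4.png"); look("top","pics/t4.png"); look("scene","pics/s4.png")
E
```

```text
time: 6.45
position: [0.4882, 0.1782, 0.2495]
orientation: [-3.14, 0.0, 1.4]
ft_force: [-0.0, -0.2, 0.0]
finger_gap: 0.0419
gripper_force: 101.2
time: 6.65
position: [0.4881, 0.1754, 0.2495]
orientation: [-3.14, 0.002, 1.401]
ft_force: [0.9, -0.4, -0.4]
finger_gap: 0.0419
gripper_force: 101.2
wrist studtop 480 box [504.5 270.4 161.2] ext [20.1 20.2  8.3] circ [504.6 270.4] 10.1 px [328.  84.]
wrist stud 778 box [504.3 270.4 155. ] ext [23.1 24.5 20.7] circ [504.4 270.4] 14.2 px [328.  85.]
wrist flat 12190 box [504.4 270.6 120. ] ext [125.7 126.4   7.9] circ [504.2 270.7] 63.4 px [328.  83.]
wrist captop 5564 box [487.7 176.2 277. ] ext [45.9 44.4  7. ] circ [488.1 175.6] 23.4 px [327. 277.]
  slope [-0.003 -0.02 ]
t 6.7 tcp [0.4883 0.1747 0.2498] rpy [-3.1399e+00  1.5000e-03  1.3995e+00] tool shift [0.0945 0.0016 0.0498] turn z 0.0005
studtop none
stud none
top flat 5 box [445.9 251.7 118.8] ext [ 4.8 12.3  3.3] circ [445.9 251.7] 6.6 px [237. 252.]
captop none
t 6.75 tcp [0.4886 0.1743 0.25  ] rpy [-3.1404e+00  1.1000e-03  1.3984e+00] tool shift [0.0948 0.0011 0.05  ] turn z -0.0006
scene studtop 27 box [509.3 270.  159.6] ext [14.9 15.2  5.1] circ [509.6 270.4] 8.5 px [394. 181.]
scene stud 87 box [510.9 271.2 150.3] ext [20.  23.3 23.7] circ [509.5 270.5] 13.4 px [393. 184.]
scene flat 1111 box [511.5 271.1 120. ] ext [123.5 121.6   8. ] circ [510.4 272. ] 63.1 px [392. 191.]
scene captop 33 box [492.1 176.6 276.4] ext [27.7 41.3  4.5] circ [490.7 176.6] 21.9 px [362. 145.]
  slope [ 0.018 -0.012]
t 6.8 tcp [0.4888 0.1741 0.2503] rpy [-3.1407e+00  9.0000e-04  1.3977e+00] tool shift [0.095  0.0008 0.0503] turn z -0.0013
```

View pics/w4.png

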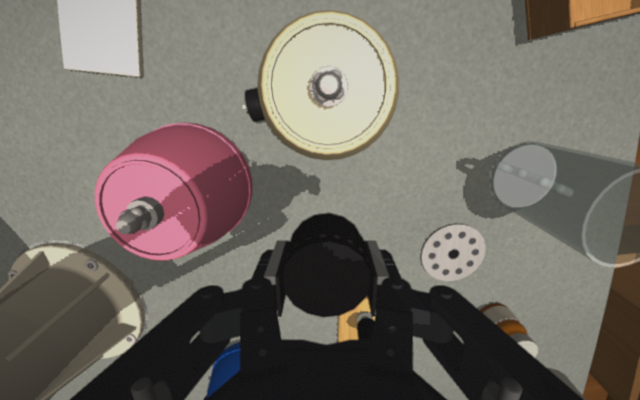

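The cream motor's stud is at (328,85), straight ahead of the cap at (327,277). Relative to the cap it lies (16.5, 94.7) mm away. The cap top is level to within 0.02 rad.

```bash
python3 -m inch '[[[0,0,0],[0.02,0,0],1],[[0,0,0],[0.03,0,0],1],[[0,0,0],[0.03,0,0],1],[[0,0,0],[0.0166,0,0.01],1],[[0,0,0],[0,0,0.03],1],[[0,0,0],[0,0,0.015],1],[[0,0,0],[0,0,0],1],[[0,0,0],[0,0,0],1],[[0,0,0],[0,0,0],1],[[0,0,0],[0,0,0],1]]'
python3 - <<'E'
from look import *
S=(.5052,.2693)
look("wrist","pics/w5.png"); look("scene","pics/s5.png")
rel([.5052,.2693,.16])
im=cv2.imread("pics/s5.png");cv2.imwrite("pics/s5c.png",cv2.resize(im[120:240,320:470],None,fx=4,fy=4,interpolation=2))
E
```

```text
time: 7.8
position: [0.5063, 0.2705, 0.1968]
orientation: [3.14, -0.001, 1.398]
ft_force: [0.5, -0.2, -0.7]
finger_gap: 0.0418
gripper_force: 101.3
wrist studtop 9 box [505.2 279.9 157.6] ext [8.5 1.8 1.3] circ [505.2 279.4] 4.3 px [325. 212.]
wrist stud 329 box [504.7 276.7 148.2] ext [23.3 11.7 20.2] circ [504.8 275.7] 11.8 px [325. 208.]
wrist flat 9906 box [504.2 278.5 120. ] ext [125.1 111.2   8. ] circ [504.6 271.3] 62.9 px [325. 184.]
wrist captop 5562 box [505.8 270.8 224.3] ext [45.9 44.7  6.9] circ [506.2 270.9] 23.4 px [327. 277.]
  slope [ 0.    -0.018]
t 7.85 tcp [0.5062 0.2705 0.1967] rpy [ 3.1403e+00 -1.0000e-03  1.3985e+00] tool shift [-0.003   0.0003 -0.0033] turn z -0.0005
scene studtop 15 box [512.7 268.7 159.1] ext [ 8.9 12.5  3.4] circ [512.4 269. ] 7.3 px [394. 183.]
scene stud 67 box [510.7 270.9 150.4] ext [21.6 22.6 20.9] circ [510.2 269.9] 14.0 px [393. 185.]
scene flat 1018 box [511.2 271.1 120. ] ext [120.8 121.8   8. ] circ [509.9 271.5] 62.5 px [391. 193.]
scene captop 31 box [505.7 271.1 223.6] ext [26.8 42.6  5.4] circ [509.2 271.3] 21.8 px [393. 165.]
  slope [-0.014 -0.005]
t 7.9 tcp [0.5061 0.2705 0.1966] rpy [ 3.1405e+00 -8.0000e-04  1.3985e+00] tool shift [-0.003   0.0004 -0.0034] turn z -0.0005
t 7.9 tcp [0.5061 0.2705 0.1966] rpy [ 3.1405e+00 -8.0000e-04  1.3985e+00] tool shift [-0.0013 -0.0007  0.0366] turn z -0.0005
```

View pics/s5c.png

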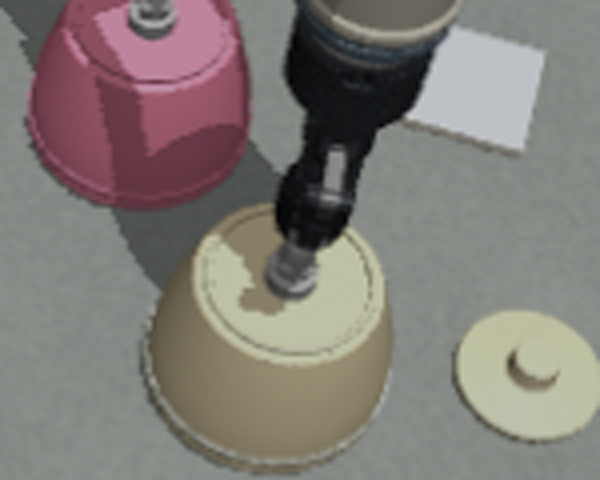

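The scene crop shows the cap held straight over the stud (stud foot at crop (292,275)), aligned to within about 1–1.5 mm. I'll nudge it and lower onto the taper.

```bash
python3 -m inch '[[[0,0,0],[-0.0004,-0.0007,0.008],1],[[0,0,0],[0,0,0.01],1],[[0,0,0],[0,0,0.01],1],[[0,0,0],[0,0,0.006],1],[[0,0,0],[0,0,0.002],1],[[0,0,0],[0,0,0],1],[[0,0,0],[0,0,0],1]]' 120; python3 -c "
from h import *
s=manip.sense();print(s['position'],s['ft_force'],s['ft_torque'],s['orientation'])"
```

```text
time: 8.6
position: [0.505, 0.2703, 0.1599]
orientation: [3.142, -0.0, 1.399]
ft_force: [-0.3, -0.1, -0.7]
finger_gap: 0.0417
gripper_force: 121.3
[0.50499779 0.27027099 0.15990409] [-0.26122164 -0.07340487 -0.68939211] [-0.02702362  0.02212254  0.01411119] [ 3.14155190e+00 -6.45506546e-05  1.39874570e+00]
```

```bash
python3 -m inch '[[[0,0,0],[0,0,0.002],1],[[0,0,0],[0,0,0.002],1],[[0,0,0],[0,0,0.002],1],[[0,0,0],[0,0,0],1]]'; python3 -m inch '[[[0,0,0],[0,0,0.002],1],[[0,0,0],[0,0,0.002],1],[[0,0,0],[0,0,0.002],1],[[0,0,0],[0,0,0],1]]'; python3 -m inch '[[[0,0,0],[0,0,0.002],1],[[0,0,0],[0,0,0.002],1],[[0,0,0],[0,0,0.001],1],[[0,0,0],[0,0,0],1],[[0,0,0],[0,0,0],1]]'
```

```text
time: 9.0
position: [0.5059, 0.2704, 0.1548]
orientation: [3.14, -0.001, 1.399]
ft_force: [0.2, -2.1, 7.4]
finger_gap: 0.0416
gripper_force: 122.5
time: 9.4
position: [0.5052, 0.2701, 0.1472]
orientation: [3.141, -0.0, 1.399]
ft_force: [4.1, -0.8, -4.2]
finger_gap: 0.0416
gripper_force: 122.2
time: 9.9
position: [0.5045, 0.2702, 0.1427]
orientation: [-3.141, 0.0, 1.399]
ft_force: [0.8, -0.4, -1.5]
finger_gap: 0.0415
gripper_force: 122.4
```

It has clicked. Pressing on now until the collar pushes back.

```bash
python3 -m inch '[[[0,0,0],[0,0,0.001],1],[[0,0,0],[0,0,0.001],1],[[0,0,0],[0,0,0],1],[[0,0,0],[0,0,0],1]]'; python3 -m inch '[[[0,0,0],[0,0,0.001],1],[[0,0,0],[0,0,0],1],[[0,0,0],[0,0,0],1]]'
```

```text
time: 10.3
position: [0.5048, 0.2703, 0.142]
orientation: [-3.142, -0.0, 1.399]
ft_force: [-3.8, -1.8, 10.7]
finger_gap: 0.0414
gripper_force: 124.4
time: 10.6
position: [0.5048, 0.2704, 0.1419]
orientation: [3.142, -0.0, 1.399]
ft_force: [-6.5, -3.4, 20.7]
finger_gap: 0.0415
gripper_force: 125.4
```

```bash
python3 -m inch '[[[0,0,0],[0,0,0.0005],1],[[0,0,0],[0,0,0],1],[[0,0,0],[0,0,0],1],[[0,0,0],[0,0,0],1],[[0,0,0],[0,0,0],1],[[0,0,0],[0,0,0],1],[[0,0,0],[0,0,0],1],[[0,0,0],[0,0,0],1]]'; python3 - <<'E'
from look import *
look("wrist","pics/w6.png"); look("top","pics/t6.png")
s=manip.sense();print(s["ft_force"],s["position"])
for l in("cap_wide_mid","cap_tall_mid"):
    for r in manip.mark_of("top",l)[:3]: print(l,round(r["p"],2),np.round(atz("top",r["location"],.06)[0],3))
E
```

```text
time: 11.4
position: [0.5048, 0.2704, 0.1419]
orientation: [3.141, -0.001, 1.399]
ft_force: [-8.3, -3.7, 26.3]
finger_gap: 0.0411
gripper_force: 125.8
wrist studtop 528 box [515.2 274.1 162.5] ext [27.8 36.7 11. ] circ [511.3 273.8] 20.6 px [350. 243.]
wrist stud 1029 box [515.3 274.1 153. ] ext [27.9 36.7 29.9] circ [511.3 273.8] 20.6 px [349. 237.]
wrist flat 13730 box [504.5 272.9 120. ] ext [125.7 122.6   8. ] circ [504.1 271.3] 63.2 px [329. 198.]
wrist captop 5547 box [504.3 271.1 169.4] ext [45.7 44.2  6.9] circ [504.7 270.6] 23.4 px [327. 277.]
  slope [-0.004 -0.02 ]
t 11.45 tcp [0.5048 0.2703 0.1419] rpy [ 3.1414e+00 -6.0000e-04  1.3987e+00] tool shift [-0.0026  0.0017 -0.0581] turn z -0.0003
top studtop 5 box [515.3 250.  160.1] ext [23.5  8.   6. ] circ [515.3 250. ] 12.4 px [234. 222.]
top stud 16 box [515.3 250.8 151.3] ext [23.5  9.6 23.6] circ [515.3 250. ] 12.4 px [235. 222.]
top flat 588 box [512.  261.2 120. ] ext [112.9 111.3   8. ] circ [505.8 267.1] 62.9 px [244. 223.]
captop none
t 11.5 tcp [0.5048 0.2704 0.1419] rpy [ 3.1414e+00 -6.0000e-04  1.3987e+00] tool shift [-0.0026  0.0017 -0.0581] turn z -0.0003
[-8.29672962 -4.34503992 25.70185237] [0.50479603 0.27035507 0.14190273]
cap_wide_mid 0.63 [ 0.496 -0.202  0.06 ]
cap_wide_mid 0.37 [0.505 0.287 0.06 ]
cap_wide_mid 0.21 [ 0.648 -0.007  0.06 ]
cap_tall_mid 0.59 [0.526 0.01  0.06 ]
cap_tall_mid 0.49 [ 0.502 -0.093  0.06 ]
cap_tall_mid 0.48 [ 0.49 -0.18  0.06]
```

View pics/w6.png

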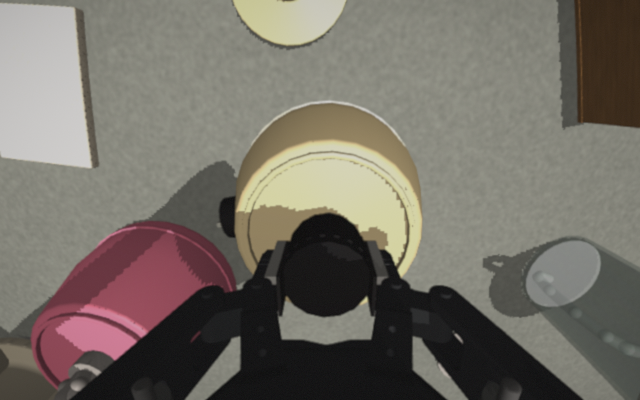

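The cap at (327,277) sits centred on the cream motor. Its top is at about 0.170 m, as it must be when home, and the press is steady at about 26 N. Handing in.

```bash
python3 -c "
from plant import manip
print(manip.finish_job())"
```

```text
the job is handed in; nothing more can be done
None
```

The middle cap clicked home on the cream motor's stud and was handed in with the gripper still pressing it down at about 26 N; the other two caps were left on their pegs, and no verdict came back.

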